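# Clamp a bottle in the V of the cap-opening fixture

### The arm

A 6-joint arm with a two-finger parallel gripper is mounted at the origin on a cart in front of the work surface, level with it; the furniture and walls round the work are solid. World frame = base frame: x ahead of the robot, y to its left, z up, the work surface at z = 0. Lengths are in m, angles in degrees, forces in N, time in s.
With the tool pointing down it reaches from about 0.4 to 0.825 m from the base axis. Payload 7 kg.
Tool frame: the origin (TCP) lies midway between the tips of the shut fingers; the grasp point (between the pads) lies 19 mm behind it; z points along the fingers, y is the direction in which the jaws open and shut (so a half turn about z gives the same grasp; the last joint's range is limited). The gripper opens to 88 mm and grips with 3 to 60 N. Pads are 19 mm wide; open, the fingers measure 130 mm over their backs; the gripper's body (78 mm by 193 mm) begins 47 mm behind the grasp point.
Start: joints at [80.22, 20.546, 0.682, 0, -70.136, -16.507], TCP at [0.299, 0.605, 0.227] pointing down, gripper open.
Joint ranges: [-176.03, 176.03], [-82.01, 121.73], [-58.28, 71.71], [-173.87, 95.51], [-174.79, -0.11], [-173.66, 173.66]. Speed limits (degrees/s): [136.94, 136.94, 172.46, 180, 180, 180].

### API

Orientations are given as [roll, pitch, yaw] about the fixed x, y, z axes, in that order (R = Rz(yaw) Ry(pitch) Rx(roll)).
In Python, from plant import r gives the robot as it stands. The module is installed in compiled form; this text tells all that it offers.
- The arm moves only by the tool send_rows, never from a script. Its argument "motion" is a list of rows, each an object with "travel": the shift along the tool's x, y, z in m, a list of three; "spin": the turn about the tool's z in degrees. In form: [{"travel": [tx, ty, tz], "spin": spin}, ...]. A call has 1 to 5 rows; each row shifts and turns the pose as measured when the row begins, along the tool's axes as they then stand; what a row does not reach is not made up. A row lasts 1/12 s, in which the tool goes at most 41.7 mm and 7.16 degrees, less where a joint would pass 70% of its speed; a pose out of reach is approached as far as the arm can. A call is refused whole if a number of a shift passes 0.0417 or a number of a turn 7.16, either way. A call with a gripper value outside its range is refused whole. "gripper" is the gripper command: -1 is shut, 1 is fully open, values between are in proportion, set as the call begins (left out, the last holds). The fingers move at their own pace and stop on an object; "squeeze" is the grip in N (left out, the last holds). Time passes only in rows, so rows that do not move let the fingers close. It gives the time, the measured TCP pose, the force and the opening at its end, in the units of the state.
- r.get_state(): the state, without advancing time (a new reading comes with each control period).
- r.capture(name): name is "side" or "top" or "wrist"; returns (picture, depth): 420x560x3 uint8, blue, green, red; 420x560 float32, m along the optical axis (not along the pixel's ray), 0 where there is no reading.
- r.get_calibration(name): a dict with "fov_y" (degrees; the focal length in pixels is half the picture's height over the tangent of half this angle, whatever the lens; pixels are square), "cx", "cy" (the principal point, pixels), "k1" (the pictures are not rectified: a ray, as slopes to the right and down, at radius r is drawn at 1 + k1 r^2 times it, then the intrinsics apply), "origin" and "orientation" of the camera in the world. Camera axes: x right, y down, z forward; pixel columns grow to the right and rows downward; lengths in m; the calibration is good to about 2 mm. A picture is of the moment at which its call begins: read the wrist's pose just before it. get_calibration takes no time and is no camera call; for the wrist camera it gives the pose at the moment of the call.
- r.close_job(): hands the job in, once; it reports no verdict.
Trained networks look in the newest picture that a camera, given by its name, has taken for a name from the list of things; names that differ only in an ending like _2 or _b are one class to them, and where a whole thing is asked for, a point or a joint stands for the part that bears it (a point fixed in the world has none). Each returns a list of dicts, best first, with "conf" (0 to 1); they miss things now and then, are a little off and sometimes report something else, mostly with a low value. They report only what shows in the picture. A call takes as long as a camera call.
- r.boxes_of(camera, target): "at" ([x, y, z] in m, in the coordinates of the camera as it stood for that picture, good to about 4 mm: the middle of the surface that is visible of it).
- r.pinpoint(camera, target): "at" ([x, y, z] in m, in the coordinates of the camera as it stood for that picture, good to about 4 mm: a listed point, or the origin of a listed thing).
The state is a dict: "time_s": time; "joints": joint angles; "qd": joint speeds; "joint_torque": joint torques, N m; "tcp_pos": TCP position; "eef_rot": TCP orientation; "contact_force": force on the tool from outside, world axes, zero at the start; "moment": the same for the moment, N m; "gripper_width": finger opening in m.
Only numpy, scipy, OpenCV 4.12 (cv2) and the standard library are available. Lean on these libraries where they do the work, as an engineer would, in place of code of your own. Each camera call takes 0.05 s, during which the arm holds its last target. There are 200 camera calls.

### The job

Get the reagent bottle ready for opening: stand it upright on the deck of the clamping fixture, between the V-block and the sliding jaw with the upright post, and push the jaw up behind it until the bottle is fully home in the V, touching both faces of the V with the jaw against its back. Let go and leave the bottle standing there, without disturbing the other things on the worktop.

Things in the scene. Friction and masses are not known exactly. Their poses are not given: they have to be found in the camera images.
- bottle_center (a point): centre (half-way up, on the axis) of the loose round reagent bottle with a narrow screw cap, standing upright on the worktop: 151 mm tall, about 0.4 kg; this point is 75.5 mm above its underside, z is its axis. Body: cylinder 69.6 mm in diameter up to 114 mm; above that neck and cap, 33.8 mm in diameter, up to 151 mm. It may be lifted by the cap.
- bottle_cap (a point): the middle of the bottle's cap, on the bottle's axis, 132 mm above its underside
- fixture: clamping fixture fixed to the worktop: steel plate 250 mm long (x), 112 mm wide, its top (the deck) 12 mm above the worktop, with a V-block at its +x end and a sliding jaw with an upright post at its -x end. Origin at the centre of its underside; +x is the direction in which the jaw pushes, into the V; y across; z up.
- seat (a point): where bottle_center lies when the bottle stands on the deck fully home in the V; axes as fixture
- v_apex (a point): where the two faces of the smooth aluminium V-block meet, at deck height, 49 mm beyond seat (+x). The V is open towards -x and upwards; its upright faces lie at 45 degrees to x, end 100 mm apart about level with seat, and reach 67 mm above the worktop. A bottle standing on the deck slides along the faces into the middle when pushed from behind. Axes as fixture.
- deck (a point): point on the top of the deck, on the fixture's centre line, 46 mm behind (-x) seat: a bottle standing with its axis here is clear of the V faces and at least 10 mm clear of the jaw wherever that starts; axes as fixture
- jaw_post (a point): on the axis of the jaw's upright round handle post, 24 mm in diameter, black; this point is 120 mm above the worktop, the post's top 140 mm, and it is free from 65 mm up. It stands 40 mm behind (-x) the jaw's face and moves with the jaw; axes as fixture.
- jaw_face (a point): middle of the jaw's flat upright front face, 88 mm wide, 48 mm high, 40 mm above the worktop; it pushes along +x of the fixture and moves with the jaw; axes as fixture
- jaw (a joint): travel of the sliding jaw in m: 0 fully back from the V, grows as it is pushed toward the V, end of travel 0.10; about 0.076 when it touches the back of a bottle that is home in the V. Sliding friction about 1.5 N; it stays where it is left. A push of about 10 N brings an off-centre bottle home.
- yellow_jar: bystander: screw-cap jar, 70 mm in diameter, 124 mm tall; origin at the centre of its underside
- beaker: bystander: small empty glass beaker, 58 mm in diameter, 72 mm tall; origin at the centre of its underside
- timer: bystander: flat bench timer, 58 x 62 x 20 mm; origin at the centre of its underside
- tape: bystander: roll of tape lying flat, 96 mm in diameter, 48 mm high; origin at the centre of its underside

How it is judged:
By the outcome, as a careful person would: the job done as asked, in the order asked, and still so for the second after the job is handed in, with the robot touching nothing.
It also fails if it takes over 61 s, if anything falls off the work surface, if the arm or the gripper's body presses on something with over 40 N, if the wrist force passes 120 N, or if a joint passes its speed limit or range.

## Working session

There is one attempt and no reset: what is moved stays moved. The work goes in short steps, Python scripts to look and compute and a tool call to move; the robot and the scene stay as the last step left them, time stands still between calls to the robot, and variables do not carry over. Pictures are saved under pics/ and viewed, about 8 in all and at most 12, crops included, and the job is handed in when it is done.

Besides the shell and the picture viewer there is one more tool, called after "Call:" as name([rows], argument=value, ...), one row to a line, values as JSON. send_rows: Moves the arm, as the interface text tells. Its arguments: {"type":"object","properties":{"motion":{"type":"array"},"gripper":{"type":"number"},"squeeze":{"type":"number"}},"required":["motion"]}

```bash
mkdir -p pics
cat > h.py <<'E'
from plant import r
import numpy as np, cv2
from scipy.spatial.transform import Rotation as R
def T(cam):
    c=r.get_calibration(cam); o=np.array(c["orientation"],float)
    M=o if o.shape==(3,3) else R.from_euler('xyz',o,degrees=True).as_matrix()
    return c,np.array(c["origin"],float),M
def w(cam,target,fn='pinpoint',n=2,cal=None):
    c,o,M=cal or T(cam)
    for d in getattr(r,fn)(cam,target)[:n]:
        print(cam,fn,target,round(d["conf"],2),np.round(o+M@np.array(d["at"]),4))
def snap(cam,name):
    cal=T(cam); p,d=r.capture(cam); cv2.imwrite(f'pics/{name}.png',p); return p,d,cal
E
python3 - <<'E'
from h import *
print(r.get_state()); 
for c in("side","top"):
    print(r.get_calibration(c)); p,d,cal=snap(c,c+'0')
    for t in("bottle_center","bottle_cap","seat","v_apex","deck","jaw_post","jaw_face","fixture","yellow_jar","beaker","timer","tape"): w(c,t,n=2,cal=cal)
a=cv2.imread('pics/side0.png');b=cv2.imread('pics/top0.png')
cv2.imwrite('pics/both.png',cv2.resize(np.vstack([a,b]),None,fx=.71,fy=.71))
E
```

```text
{'time_s': 0.0, 'joints': array([ 8.02189986e+01,  2.05909801e+01,  6.34533270e-01, -1.95877571e-02,
       -7.01371808e+01, -1.65071116e+01]), 'qd': array([-0.05240671,  0.03828151, -0.01743871,  0.025852  , -0.01251394,
       -0.00862331]), 'joint_torque': array([ 1.68687733e-03, -5.82721066e+01,  2.93046981e+01,  6.99675232e+00,
        7.06955689e-03, -1.59748488e-04]), 'tcp_pos': array([0.2987556 , 0.60473793, 0.22563528]), 'eef_rot': array([ 1.79904999e+02, -8.95038077e-03, -2.62947760e+01]), 'contact_force': array([ 0.24606754,  0.89365309, -0.60137479]), 'moment': array([-0.04158772, -0.03363611,  0.06795398]), 'gripper_width': 0.08775175719602339}
{'fov_y': 48.25119672805869, 'cx': 275.65558640586244, 'cy': 215.5200984501929, 'k1': -0.14069396548224186, 'origin': array([ 0.44809373, -0.75965993,  0.53153373]), 'orientation': array([-114.55783219,   -0.97884317,   -7.27245071])}
side pinpoint bottle_center 0.59 [0.4911 0.3229 0.0712]
side pinpoint bottle_center 0.43 [0.5313 0.1297 0.1157]
side pinpoint bottle_cap 0.62 [0.4919 0.3251 0.1258]
side pinpoint seat 0.58 [0.4973 0.
[... 669 characters left out ...]
.59911111,   -0.65255724,  -89.49381395])}
top pinpoint bottle_center 0.69 [0.486  0.3243 0.0824]
top pinpoint bottle_cap 0.93 [0.4893 0.3237 0.1335]
top pinpoint bottle_cap 0.55 [ 0.4992 -0.0073  0.0923]
top pinpoint seat 0.7 [ 0.496  -0.0062  0.0906]
top pinpoint seat 0.39 [ 0.3551  0.2387 -0.0006]
top pinpoint v_apex 0.74 [ 0.4853 -0.0515  0.0084]
top pinpoint deck 0.81 [0.5118 0.041  0.015 ]
top pinpoint jaw_post 0.95 [0.5226 0.1283 0.1195]
top pinpoint jaw_face 0.87 [0.5177 0.0903 0.0407]
top pinpoint fixture 0.92 [0.5041 0.0534 0.002 ]
top pinpoint beaker 0.67 [0.4761 0.5123 0.0033]
top pinpoint timer 0.87 [ 0.3539  0.2389 -0.0014]
top pinpoint tape 0.84 [7.442e-01 5.160e-02 1.000e-04]
```

View pics/both.png

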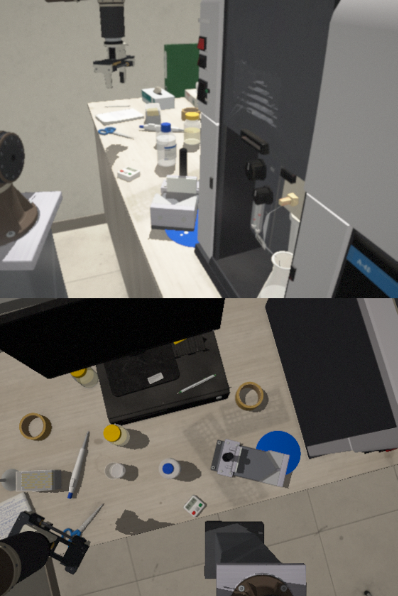

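The side view shows the bottle (blue cap) at about (166,145), with the fixture and black post in front of tall machines. The top view has the bottle at (170,468), the fixture at (245,460) and the post at (227,457). Detections from both cameras agree to within 1 cm. Next I'll check obstacle heights near the path.

```bash
cat >> h.py <<'E'
def cloud(d,cal):
    c,o,M=cal; f=210/np.tan(np.radians(c["fov_y"]/2)); v,u=np.mgrid[:420,:560].astype(np.float32)
    K=np.array([[f,0,c["cx"]],[0,f,c["cy"]],[0,0,1]])
    s=cv2.undistortPoints(np.stack([u.ravel(),v.ravel()],1)[:,None],K,np.array([c["k1"],0,0,0.]))[:,0]
    z=d.ravel(); P=np.c_[s*z[:,None],z]; P=P@M.T+o; P[z<=0]=np.nan; return P.reshape(420,560,3)
E
python3 - <<'E'
from h import *
p,d,cal=snap('top','top1'); P=cloud(d,cal).reshape(-1,3); P=P[~np.isnan(P[:,0])]
p,d,cal=snap('side','side1'); Q=cloud(d,cal).reshape(-1,3); P=np.r_[P,Q[~np.isnan(Q[:,0])]]
xs=np.arange(.25,.95,.05); ys=np.arange(.7,-.36,-.05)
print('x\\y cm ',*[f'{100*y:4.0f}' for y in ys])
for x in xs[::-1]:
    print(f'{100*x:6.0f} ',*[f'{100*s[:,2].max():4.0f}' if len(s:=P[(abs(P[:,0]-x)<.025)&(abs(P[:,1]-y)<.025)]) else '   .' for y in ys])
E
```

```text
x\y cm    70   65   60   55   50   45   40   35   30   25   20   15   10    5   -0   -5  -10  -15  -20  -25  -30  -35
    90     .    .    .    .    .    .   11   11   44   43   40   38    1    1    1   45   -0    .    .    .    .    .
    85     0   -0   10   11   11   52   51   48   46   11   11   11    1    1    1   52   53    .    .    .    .    .
    80     0   53   53   53   53   53   12   12   12   11   11   11    5    5    5    1   57   59    .    .    .    .
    75    45   53   53   11   11   11   11   11   11   11   11   11   10    4    5    1   56   57    4    4    .    .
    70     1    1    0   10   11   10   11   11   10   11   10    8    5    5    5    1   57   56    4    4   19    .
    65     0    1    1   10   12   10   10    9    1    1    1    1    1    1    1    1   56   56   29   30   30   31
    60     0    1    1   13   13    9    1    1    1    1    1    3    3    1    1    1    1   56   31   33   54   54
    55     1    2    1    9   13    1    1    0    1    1    0   14   14    6    7    7    7   54   54   54   54   37
    50     8    3    1    7    7    1    1   15   15    1    2   14   14    2    6    7    7   47   46    1    1    1
    45     8    3    1    7    8    1    1   15   15    0    1    3    3    2    7    7    1    1    1    1    1    0
    40     8   33    0    1    1    1    1    0    1    2    2    1    1    1    1    1    1    1    0    .    .    .
    35    34   39   57   58    1    1    1    1    2    2    2    1    1    1    0    .    .    .    .    .    .  -86
    30    34   34   41   60   34    1    1    1    1    2    1    .    .    .    .    .    .  -87  -87  -87  -87  -86
    25     1    1   56   59   34    0    1    0    .    .    .    .    .  -87  -87  -87  -86  -87  -87  -87  -86  -86
```

View pics/top0.png

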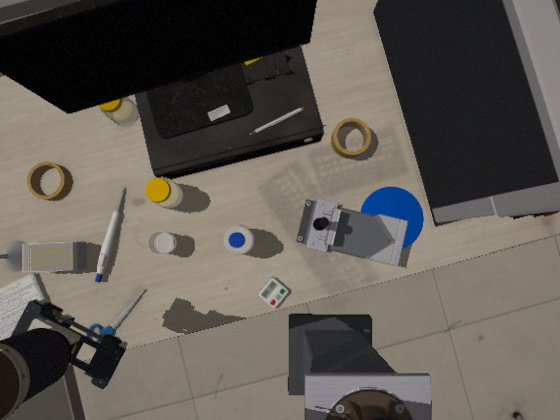

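The top view shows the post at (321,224), the bottle at (238,240) and the fixture, with the V towards lower right. The tall machine only starts at y < -0.12. I'll grasp with the fixture's yaw (about -102.6°), so I need the row numbers.

```bash
cat >> h.py <<'E'
def rows(goal,yawgoal,n,pr=True):
    s=r.get_state(); p=np.array(s["tcp_pos"]); y=s["eef_rot"][2]; dy=(yawgoal-y+180)%360-180
    st=(np.array(goal)-p)/n
    for k in range(n):
        M=R.from_euler('xyz',[180,0,y+dy*k/n],degrees=True).as_matrix()
        print(np.round(M.T@st,3), round(-dy/n,2))
E
python3 - <<'E'
from h import *
rows([.489,.324,.226],-102.6,11)
E
```

```text
[0.027 0.015 0.   ] 6.94
[0.028 0.012 0.   ] 6.94
[0.03  0.008 0.   ] 6.94
[0.03  0.005 0.   ] 6.94
[0.031 0.001 0.   ] 6.94
[ 0.031 -0.003  0.   ] 6.94
[ 0.03  -0.006  0.   ] 6.94
[ 0.029 -0.01   0.   ] 6.94
[ 0.028 -0.013  0.   ] 6.94
[ 0.026 -0.017  0.   ] 6.94
[ 0.024 -0.02   0.   ] 6.94
```

Call:
send_rows([
  {"travel": [0.027,0.015,0],"spin": 6.94},
  {"travel": [0.028,0.012,0],"spin": 6.94},
  {"travel": [0.03,0.008,0],"spin": 6.94},
  {"travel": [0.03,0.005,0],"spin": 6.94},
  {"travel": [0.031,0.001,0],"spin": 6.94},
], gripper=1)

```text
time_s: 1.82
tcp_pos: [0.3841, 0.4781, 0.2249]
eef_rot: [180.0, -0.0, -61.7]
contact_force: [0.2, 1.1, -0.8]
gripper_width: 0.0874
```

Call:
send_rows([
  {"travel": [0.031,-0.003,0],"spin": 6.94},
  {"travel": [0.03,-0.006,0],"spin": 6.94},
  {"travel": [0.029,-0.01,0],"spin": 6.94},
  {"travel": [0.028,-0.013,0],"spin": 6.94},
  {"travel": [0.026,-0.017,0],"spin": 6.94},
])

```text
time_s: 2.23
tcp_pos: [0.4707, 0.3417, 0.2258]
eef_rot: [-179.9, 0.1, -97.5]
contact_force: [0.0, 0.7, 0.4]
gripper_width: 0.0878
```

Run:
```python
from h import *
p,d,cal=snap('wrist','w1'); s=r.get_state(); print(s["time_s"],s["tcp_pos"],s["eef_rot"])
for t in("bottle_cap","bottle_center","fixture","jaw_post","v_apex"): w('wrist',t,cal=cal)
P=cloud(d,cal); m=(P[...,2]>.14)&(P[...,2]<.16); print(m.sum()); Q=P[m][:,:2]; 
q=Q[np.hypot(*(Q-[.489,.324]).T)<.04]; print(len(q), q.mean(0),q.min(0),q.max(0), (q.min(0)+q.max(0))/2)
rows([.489,.324,.226],-102.6,3)
```

```text
2.2833 [0.47242502 0.33784075 0.22588372] [-1.79942758e+02 -8.12249329e-03 -9.81502413e+01]
wrist pinpoint bottle_cap 0.87 [0.4978 0.3222 0.1327]
2311
2311 [0.4886793  0.32277883] [0.47145916 0.30633436] [0.50644663 0.34117103] [0.48895289 0.32375269]
[ 0.006 -0.007 -0.   ] 1.84
[ 0.005 -0.007 -0.   ] 1.84
[ 0.005 -0.007 -0.   ] 1.84
```

View pics/w1.png

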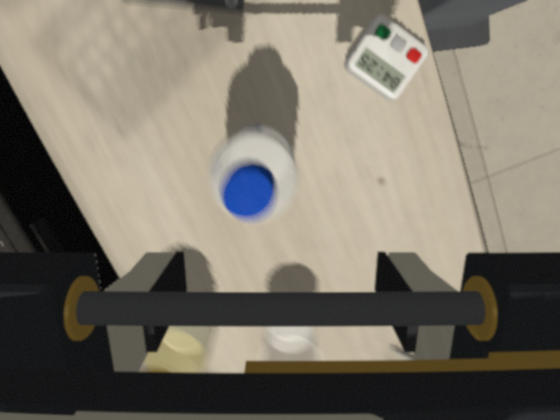

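The wrist view shows the cap at (248,192), between the fingers' line and the timer. The cloud puts the cap centre at (0.489, 0.3235), which agrees with the top camera. I'll centre over it, then descend.

Call:
send_rows([
  {"travel": [0.006,-0.007,0],"spin": 1.8},
  {"travel": [0.006,-0.007,0],"spin": 1.8},
  {"travel": [0.004,-0.005,0.01],"spin": 1.2},
  {"travel": [0,0,0.02],"spin": 0},
  {"travel": [0,0,0.015],"spin": 0},
])

```text
time_s: 2.95
tcp_pos: [0.488, 0.3282, 0.1816]
eef_rot: [-179.7, 0.4, -102.0]
contact_force: [0.6, 0.5, -1.0]
gripper_width: 0.0877
```

Run:
```python
from h import *
rows([.489,.3237,.119],-102.6,1)
```

```text
[ 0.004 -0.002  0.063] 0.63
```

Call:
send_rows([
  {"travel": [0.004,-0.001,0.02],"spin": 0.6},
  {"travel": [0.001,0,0.02],"spin": 0},
  {"travel": [0,0,0.015],"spin": 0},
  {"travel": [0,0,0.006],"spin": 0},
  {"travel": [0,0,0],"spin": 0},
])

```text
time_s: 3.37
tcp_pos: [0.4869, 0.3206, 0.1111]
eef_rot: [-180.0, 0.1, -102.9]
contact_force: [-0.5, -0.7, 0.9]
gripper_width: 0.0877
```

Run:
```python
from h import *
print(r.get_state()["tcp_pos"]); rows([.489,.3237,.119],-102.6,1)
```

```text
[0.4869435  0.32062087 0.11111962]
[-0.003 -0.001 -0.008] -0.27
```

Call:
send_rows([
  {"travel": [-0.003,-0.001,-0.008],"spin": 0},
  {"travel": [0,0,0],"spin": 0},
])

```text
time_s: 3.53
tcp_pos: [0.4889, 0.3233, 0.1195]
eef_rot: [-180.0, -0.0, -102.9]
contact_force: [0.0, 0.2, 1.0]
gripper_width: 0.087
```

Call:
send_rows([
  {"travel": [0,0,0],"spin": 0},
  {"travel": [0,0,0],"spin": 0},
  {"travel": [0,0,0],"spin": 0},
  {"travel": [0,0,0],"spin": 0},
  {"travel": [0,0,0],"spin": 0},
], gripper=-1, squeeze=25)

```text
time_s: 3.95
tcp_pos: [0.4906, 0.3256, 0.1239]
eef_rot: [-179.8, 0.4, -102.9]
contact_force: [0.7, -0.0, 0.2]
gripper_width: 0.0599
```

Call:
send_rows([
  {"travel": [0,0,0],"spin": 0},
  {"travel": [0,0,0],"spin": 0},
  {"travel": [0,0,0],"spin": 0},
])

```text
time_s: 4.2
tcp_pos: [0.4907, 0.3256, 0.1244]
eef_rot: [-179.8, 0.4, -102.9]
contact_force: [-0.1, -0.1, -0.5]
gripper_width: 0.0397
```

Call:
send_rows([
  {"travel": [0.002,0.001,0.004],"spin": 0},
  {"travel": [0,0,0],"spin": 0},
  {"travel": [0,0,0],"spin": 0},
], gripper=0.15)

```text
time_s: 4.45
tcp_pos: [0.489, 0.3236, 0.1198]
eef_rot: [-179.8, 0.4, -102.9]
contact_force: [-0.5, -0.1, -0.3]
gripper_width: 0.0492
```

Run:
```python
from h import *
print(r.get_state()["tcp_pos"]); rows([.489,.3237,.119],-102.6,1)
```

```text
[0.48902996 0.32362729 0.11984722]
[-0.     0.     0.001] -0.26
```

Call:
send_rows([
  {"travel": [0,0,0],"spin": 0},
  {"travel": [0,0,0],"spin": 0},
  {"travel": [0,0,0],"spin": 0},
  {"travel": [0,0,0],"spin": 0},
  {"travel": [0,0,0],"spin": 0},
], gripper=-1, squeeze=30)

```text
time_s: 4.87
tcp_pos: [0.4885, 0.3234, 0.1193]
eef_rot: [-179.8, 0.4, -102.9]
contact_force: [-1.0, 0.9, -0.5]
gripper_width: 0.0332
```

Call:
send_rows([
  {"travel": [0,0,-0.01],"spin": 0},
  {"travel": [0,0,-0.02],"spin": 0},
  {"travel": [0,0,-0.03],"spin": 0},
  {"travel": [0,0,-0.02],"spin": 0},
  {"travel": [0,0,0],"spin": 0},
])

```text
time_s: 5.28
tcp_pos: [0.4856, 0.3202, 0.1998]
eef_rot: [179.8, -0.2, -102.9]
contact_force: [0.9, 1.1, -3.8]
gripper_width: 0.0335
```

Run:
```python
from h import *
s=r.get_state();print(s["tcp_pos"],s["contact_force"],s["gripper_width"])
for c in('side','top','wrist'):
    p,d,cal=snap(c,c+'2')
    for t in("bottle_center","bottle_cap","deck","seat","v_apex","jaw_post","jaw_face","fixture"): w(c,t,cal=cal,n=1)
    P=cloud(d,cal); Q=P[(abs(P[...,2]-.139)<.004)&(abs(P[...,0]-.525)<.03)&(abs(P[...,1]-.128)<.03)]
    if len(Q): print(c,'post top',len(Q),Q.mean(0),(Q.min(0)+Q.max(0))/2)
    Q=P[(abs(P[...,2]-.067)<.006)&(abs(P[...,0]-.5)<.09)&(P[...,1]>-.1)&(P[...,1]<.05)]
    if len(Q)>20: print(c,'V top',cv2.minAreaRect(Q[:,:2].astype(np.float32)*1000))
    cv2.imwrite(f'pics/{c}2.png',p)
cv2.imwrite('pics/b2.png',np.hstack([cv2.imread('pics/side2.png')[60:360,120:420],cv2.imread('pics/wrist2.png')[:300]]))
```

```text
[0.48560481 0.32023259 0.199784  ] [ 0.8876903   1.05912884 -3.8365143 ] 0.033474242266254
side pinpoint bottle_center 0.64 [0.4908 0.3216 0.1548]
side pinpoint bottle_cap 0.84 [0.4936 0.3186 0.2077]
side pinpoint deck 0.69 [0.5105 0.0437 0.0086]
side pinpoint seat 0.81 [ 0.5011 -0.0007  0.0836]
side pinpoint v_apex 0.77 [ 0.4853 -0.0497  0.0096]
side pinpoint jaw_post 0.92 [0.531  0.1307 0.1136]
side pinpoint jaw_face 0.87 [0.5182 0.0925 0.039 ]
side pinpoint fixture 0.6 [ 0.5138  0.0513 -0.006 ]
side post top 40 [0.52959516 0.12611239 0.13687891] [0.52998563 0.12764041 0.1371937 ]
side V top ((490.5691833496094, -39.42497634887695), (71.73419189453125, 112.58442687988281), 77.02182006835938)
top pinpoint deck 0.81 [0.5119 0.0404 0.0153]
top pinpoint seat 0.84 [ 0.4999 -0.0057  0.0876]
top pinpoint v_apex 0.9 [ 0.4817 -0.0515  0.0097]
top pinpoint jaw_post 0.67 [0.5227 0.1287 0.1191]
top pinpoint fixture 0.97 [0.5067 0.0493 0.0027]
top post top 82 [0.52674912 0.1290197  0.1392175 ] [0.52729791 0.12913224 0.13877742]
top V top ((488.107177734375, -35.2489013671875), (70.783203125, 112.25186157226562), 76.973388671875)
wrist pinpoint bottle_cap 0.89 [0.4917 0.3183 0.2086]
wrist pinpoint seat 0.38 [0.4807 0.5157 0.0021]
wrist pinpoint jaw_face 0.48 [ 0.482   0.5136 -0.0027]
```

View pics/b2.png

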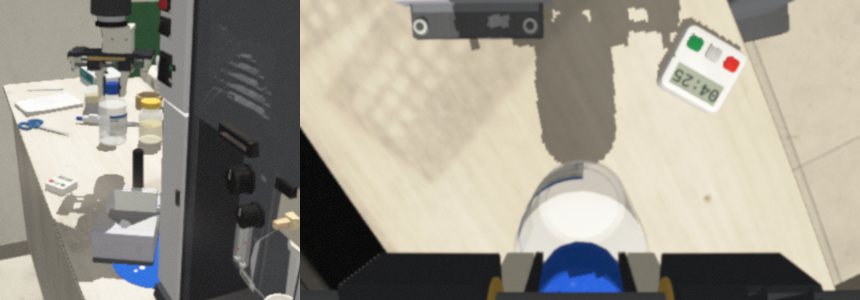

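Lifted: the gripper is 33.5 mm wide on the cap and the bottle hangs upright, clear of the timer. The fixture yaw is -103°, with deck about (0.508, 0.043) and post (0.5275, 0.1285). I'll raise the bottle to clear the post and then go across.

Call:
send_rows([
  {"travel": [0,0,-0.025],"spin": 0},
  {"travel": [0.01,-0.003,-0.035],"spin": 0},
  {"travel": [0.02,-0.006,-0.03],"spin": 0},
  {"travel": [0.03,-0.01,-0.01],"spin": 0},
  {"travel": [0.03,-0.01,0],"spin": 0},
])

```text
time_s: 7.05
tcp_pos: [0.4925, 0.2269, 0.2977]
eef_rot: [179.5, -0.7, -102.7]
contact_force: [0.8, 1.0, -4.5]
gripper_width: 0.0333
```

Call:
send_rows([
  {"travel": [0.03,-0.01,0],"spin": 0},
  {"travel": [0.03,-0.01,0],"spin": 0},
  {"travel": [0.03,-0.01,0],"spin": 0},
  {"travel": [0.02,-0.006,0],"spin": 0},
  {"travel": [0.01,-0.003,0],"spin": 0},
])

```text
time_s: 7.47
tcp_pos: [0.5043, 0.0935, 0.3022]
eef_rot: [179.8, -0.5, -102.6]
contact_force: [-0.1, 0.0, -4.2]
gripper_width: 0.033
```

Run:
```python
from h import *
print(r.get_state()["tcp_pos"]); rows([.508,.043,.28],-103,1)
```

```text
[0.5042726  0.0935375  0.30222853]
[ 0.048 -0.015  0.022] 0.37
```

Call:
send_rows([
  {"travel": [0.018,-0.006,0],"spin": 0.4},
  {"travel": [0.018,-0.006,0],"spin": 0},
  {"travel": [0.006,-0.002,0],"spin": 0},
  {"travel": [0,0,0],"spin": 0},
  {"travel": [0,0,0],"spin": 0},
])

```text
time_s: 7.88
tcp_pos: [0.5084, 0.0457, 0.3031]
eef_rot: [179.9, -0.4, -103.3]
contact_force: [0.3, -0.7, -4.0]
gripper_width: 0.0327
```

Run:
```python
from h import *
print(r.get_state()["tcp_pos"]); rows([.508,.043,.131],-103,1)
for c in('side','wrist'):
    p,d,cal=snap(c,c+'3')
    for t in("bottle_center","bottle_cap","jaw_face"): w(c,t,cal=cal,n=1)
```

```text
[0.5083753  0.04567915 0.30309658]
[ 0.003 -0.     0.172] -0.27
side pinpoint bottle_center 0.71 [0.5127 0.0448 0.2571]
side pinpoint bottle_cap 0.77 [0.5131 0.0461 0.3144]
side pinpoint jaw_face 0.84 [0.5217 0.0922 0.0375]
wrist pinpoint bottle_cap 0.73 [0.5141 0.0434 0.3159]
```

Call:
send_rows([
  {"travel": [0.002,0,0.025],"spin": 0},
  {"travel": [0,0,0.03],"spin": 0},
  {"travel": [0,0,0.03],"spin": 0},
  {"travel": [0,0,0.02],"spin": 0},
  {"travel": [0,0,0.01],"spin": 0},
])

```text
time_s: 8.7
tcp_pos: [0.5108, 0.0456, 0.1885]
eef_rot: [-179.6, -0.1, -103.0]
contact_force: [-0.3, 1.0, -4.6]
gripper_width: 0.0333
```

Run:
```python
from h import *
s=r.get_state();print(s["tcp_pos"],s["contact_force"]); rows([.508,.043,.131],-103,1)
```

```text
[0.51083277 0.04555431 0.18848992] [-0.29342275  0.98257295 -4.61558159]
[0.003 0.002 0.057] -0.04
```

Call:
send_rows([
  {"travel": [0.003,0.002,0.015],"spin": 0},
  {"travel": [0,0,0.015],"spin": 0},
  {"travel": [0,0,0.008],"spin": 0},
  {"travel": [0,0,0.004],"spin": 0},
  {"travel": [0,0,0],"spin": 0},
])

```text
time_s: 9.12
tcp_pos: [0.5071, 0.0432, 0.1418]
eef_rot: [-179.8, -0.2, -103.0]
contact_force: [0.4, 0.5, -3.7]
gripper_width: 0.0332
```

Run:
```python
from h import *
s=r.get_state();print(s["tcp_pos"],s["contact_force"]); rows([.508,.043,.131],-103,1)
p,d,cal=snap('side','side4'); w('side','bottle_center',cal=cal); w('side','bottle_cap',cal=cal)
cv2.imwrite('pics/s4.png',cv2.resize(p[150:400,160:400],None,fx=2.4,fy=2.4))
```

```text
[0.50711517 0.04323297 0.1417813 ] [ 0.39637356  0.45665036 -3.74596355]
[ 0.    -0.001  0.011] 0.05
side pinpoint bottle_center 0.64 [0.5107 0.0401 0.0954]
side pinpoint bottle_center 0.49 [ 0.4831 -0.0467  0.0109]
side pinpoint bottle_cap 0.72 [0.5091 0.0435 0.1505]
```

View pics/s4.png

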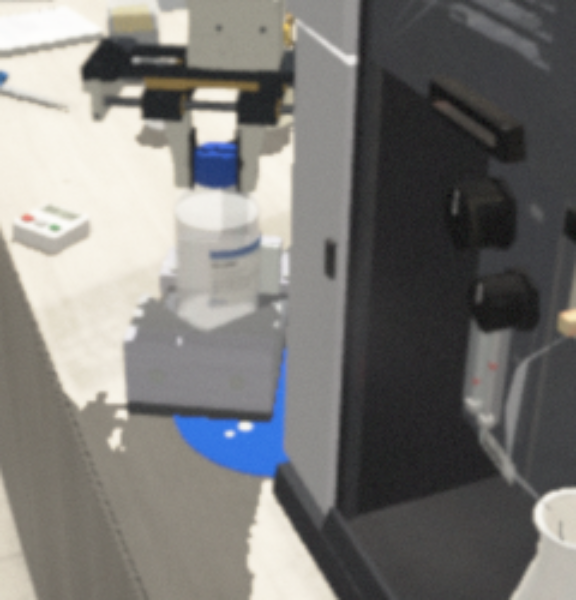

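The bottle (at about (215,260) in the crop) is between the V-block and the jaw, roughly 8-10 mm above the deck. I'll lower it slowly until it touches.

Call:
send_rows([
  {"travel": [0,0,0.003],"spin": 0},
  {"travel": [0,0,0.002],"spin": 0},
  {"travel": [0,0,0.001],"spin": 0},
])

```text
time_s: 9.52
tcp_pos: [0.5097, 0.0441, 0.1392]
eef_rot: [-179.5, -0.0, -102.9]
contact_force: [0.4, -0.4, -5.0]
gripper_width: 0.0331
```

Call:
send_rows([
  {"travel": [0,0,0.002],"spin": 0},
  {"travel": [0,0,0.001],"spin": 0},
])

```text
time_s: 9.68
tcp_pos: [0.5101, 0.0443, 0.1366]
eef_rot: [-179.4, 0.0, -102.9]
contact_force: [-0.7, 0.2, -5.1]
gripper_width: 0.0334
```

Call:
send_rows([
  {"travel": [0,0.001,0.003],"spin": 0},
  {"travel": [0,0,0.001],"spin": 0},
])

```text
time_s: 9.85
tcp_pos: [0.5091, 0.0445, 0.1323]
eef_rot: [-179.4, 0.0, -102.9]
contact_force: [-0.4, 0.3, -4.6]
gripper_width: 0.0334
```

Call:
send_rows([
  {"travel": [0,0,0.002],"spin": 0},
  {"travel": [0,0,0],"spin": 0},
])

```text
time_s: 10.02
tcp_pos: [0.5103, 0.0442, 0.1316]
eef_rot: [-179.3, 0.0, -102.9]
contact_force: [0.7, -0.1, -4.2]
gripper_width: 0.0334
```

Call:
send_rows([
  {"travel": [0,0,0.002],"spin": 0},
  {"travel": [0,0,0],"spin": 0},
])

```text
time_s: 10.18
tcp_pos: [0.5118, 0.0439, 0.1318]
eef_rot: [-179.1, 0.0, -102.8]
contact_force: [-0.7, 0.6, -4.3]
gripper_width: 0.0336
```

Call:
send_rows([
  {"travel": [0,0,0.002],"spin": 0},
  {"travel": [0,0,0],"spin": 0},
])

```text
time_s: 10.35
tcp_pos: [0.5134, 0.0438, 0.1317]
eef_rot: [-178.9, 0.1, -102.7]
contact_force: [-0.1, 0.1, -5.2]
gripper_width: 0.0334
```

Call:
send_rows([
  {"travel": [0,0.003,0.004],"spin": 0},
  {"travel": [0,0,0],"spin": 0},
])

```text
time_s: 10.52
tcp_pos: [0.5155, 0.0447, 0.1323]
eef_rot: [-178.3, 0.2, -102.6]
contact_force: [-0.8, -0.1, -4.4]
gripper_width: 0.0335
```

Run:
```python
from h import *
s=r.get_state();print({k:np.round(v,2) for k,v in s.items()})
a,d,cal=snap('top','top5'); w('top','bottle_center',cal=cal)
p,d,cal=snap('side','side5'); w('side','bottle_center',cal=cal); w('side','bottle_cap',cal=cal)
s=r.get_state();print({k:np.round(v,3) for k,v in s.items()})
cv2.imwrite('pics/s5.png',np.hstack([p[60:400,50:400],a[80:420,220:560]]))
```

```text
{'time_s': np.float64(10.52), 'joints': array([ 27.45,   9.63, -28.3 ,   1.22, -50.66, -40.77]), 'qd': array([-0.34, -0.53,  1.81,  1.07, -0.28,  0.26]), 'joint_torque': array([-4.000e-02, -4.136e+01,  2.720e+01,  7.230e+00,  1.400e-01,
       -4.000e-02]), 'tcp_pos': array([0.52, 0.04, 0.13]), 'eef_rot': array([-178.31,    0.18, -102.56]), 'contact_force': array([-0.79, -0.14, -4.39]), 'moment': array([0.11, 0.21, 0.02]), 'gripper_width': np.float64(0.03)}
top pinpoint bottle_center 0.6 [0.5172 0.0415 0.0927]
side pinpoint bottle_center 0.73 [0.5178 0.0447 0.0857]
side pinpoint bottle_cap 0.61 [0.5191 0.0443 0.1409]
{'time_s': np.float64(10.767), 'joints': array([ 27.455,   9.7  , -28.309,   1.169, -50.679, -40.752]), 'qd': array([ 0.033,  0.044,  0.013,  0.104, -0.113,  0.043]), 'joint_torque': array([ 3.6400e-01, -3.6709e+01,  2.2661e+01,  4.9120e+00, -2.0500e-01,
        9.0000e-03]), 'tcp_pos': array([0.515, 0.045, 0.132]), 'eef_rot': array([-1.78409e+02,  1.55000e-01, -1.02565e+02]), 'contact_force': array([1.569, 0.079, 4.268]), 'moment': array([-0.13 , -0.442,  0.096]), 'gripper_width': np.float64(0.034)}
```

View pics/s5.png

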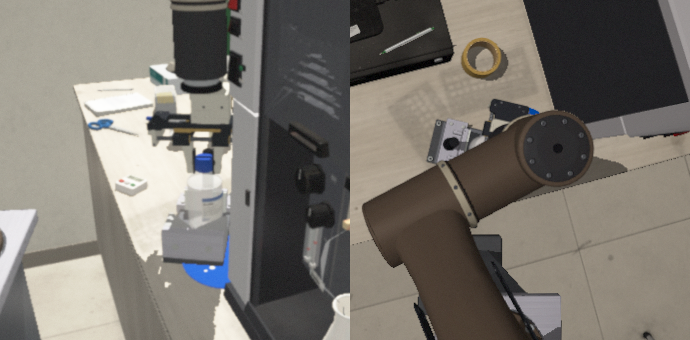

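The bottle is on the deck: the upward force is now +4.3 N and its underside is at about 0.01 m. It sits roughly 7 mm off the centre line, which the V tolerates. I'll release and rise.

Call:
send_rows([
  {"travel": [0,0,-0.001],"spin": 0},
  {"travel": [0,0,0],"spin": 0},
  {"travel": [0,0,0],"spin": 0},
  {"travel": [0,0,0],"spin": 0},
  {"travel": [0,0,0],"spin": 0},
], gripper=1)

```text
time_s: 11.18
tcp_pos: [0.5136, 0.0448, 0.1308]
eef_rot: [-178.6, 0.1, -102.6]
contact_force: [-0.3, -0.1, -0.8]
gripper_width: 0.0612
```

Call:
send_rows([
  {"travel": [0,0,0],"spin": 0},
  {"travel": [0,0,0],"spin": 0},
  {"travel": [0,0,0],"spin": 0},
  {"travel": [0,0,0],"spin": 0},
  {"travel": [0,0,0],"spin": 0},
])

```text
time_s: 11.6
tcp_pos: [0.513, 0.0447, 0.1302]
eef_rot: [-178.7, 0.1, -102.6]
contact_force: [0.9, -0.3, 0.4]
gripper_width: 0.0869
```

Call:
send_rows([
  {"travel": [0,0,-0.015],"spin": 0},
  {"travel": [0,0,-0.03],"spin": 0},
  {"travel": [0,0,-0.03],"spin": 0},
  {"travel": [0,0,-0.025],"spin": 0},
  {"travel": [0,0,-0.01],"spin": 0},
])

```text
time_s: 12.02
tcp_pos: [0.5079, 0.044, 0.2407]
eef_rot: [-179.1, -0.3, -102.7]
contact_force: [0.3, 0.5, 0.2]
gripper_width: 0.0875
```

Call:
send_rows([
  {"travel": [-0.02,0,0],"spin": 0},
  {"travel": [-0.03,0,0],"spin": 0},
  {"travel": [-0.025,0,0],"spin": 0},
  {"travel": [-0.01,0,0],"spin": 0},
  {"travel": [0,0,0],"spin": 0},
])

```text
time_s: 12.43
tcp_pos: [0.5289, 0.1299, 0.2467]
eef_rot: [-178.7, 0.1, -102.8]
contact_force: [0.5, -0.1, -0.7]
gripper_width: 0.0875
```

Run:
```python
from h import *
s=r.get_state();print(s["time_s"],s["tcp_pos"],s["eef_rot"])
for c in('side','top','wrist'):
    p,d,cal=snap(c,c+'6')
    for t in("bottle_center","bottle_cap","jaw_post"): w(c,t,cal=cal,n=1)
    P=cloud(d,cal)
    for nm,z,c0 in(('post',.139,(.527,.128)),('cap',.162,(.513,.043))):
        Q=P[(abs(P[...,2]-z)<.005)&(np.hypot(P[...,0]-c0[0],P[...,1]-c0[1])<.03)]
        if len(Q)>10: print(c,nm,len(Q),Q.mean(0),(Q.min(0)+Q.max(0))/2)
cv2.imwrite('pics/b6.png',np.hstack([cv2.imread('pics/side6.png')[60:360,120:420],cv2.imread('pics/wrist6.png')[:300]]))
rows([.5275,.1285,.1],-103,1)
```

```text
12.4333 [0.52892347 0.12986316 0.24668077] [-1.78665276e+02  1.07304576e-01 -1.02788036e+02]
side pinpoint bottle_center 0.93 [0.5162 0.0435 0.0835]
side pinpoint bottle_cap 0.66 [0.5224 0.0433 0.1415]
side pinpoint jaw_post 0.72 [0.5302 0.1299 0.115 ]
side post 46 [0.5290727  0.125317   0.13662269] [0.52887322 0.12735905 0.13635989]
side cap 131 [0.51681928 0.04007711 0.15984979] [0.51664267 0.04289633 0.15964035]
wrist pinpoint bottle_cap 0.83 [0.525  0.0403 0.1418]
wrist pinpoint jaw_post 0.82 [0.5286 0.1262 0.1181]
wrist post 763 [0.53048958 0.12764682 0.13904196] [0.53066834 0.12844201 0.13767545]
wrist cap 2528 [0.51786601 0.04460975 0.16269129] [0.51794546 0.04472206 0.16120322]
[-0.     0.001  0.147] 0.09
```

View pics/b6.png

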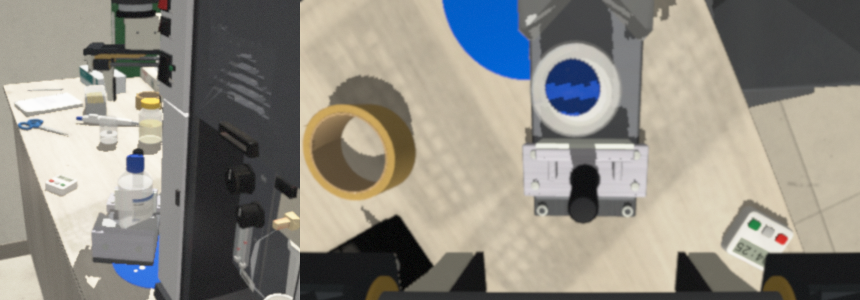

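The bottle stands upright on the deck in front of the jaw, with its cap at (0.517, 0.044). The post is below the gripper at (0.529, 0.128). I'll descend onto the post.

Call:
send_rows([
  {"travel": [0,0,0.02],"spin": 0},
  {"travel": [0,0,0.03],"spin": 0},
  {"travel": [0,0,0.03],"spin": 0},
  {"travel": [0,0,0.02],"spin": 0},
  {"travel": [0,0,0.005],"spin": 0},
])

```text
time_s: 13.45
tcp_pos: [0.5338, 0.1282, 0.1423]
eef_rot: [-178.3, 0.5, -102.9]
contact_force: [-0.4, -0.1, -0.5]
gripper_width: 0.0877
```

Run:
```python
from h import *
s=r.get_state();print(s["time_s"],s["tcp_pos"],s["eef_rot"],s["contact_force"])
rows([.5285,.1285,.096],-103,1)
```

```text
13.45 [0.53378347 0.12824044 0.14226797] [-178.25862612    0.45888954 -102.91458125] [-0.42943213 -0.05331325 -0.53382067]
[0.001 0.005 0.046] 0.09
```

Call:
send_rows([
  {"travel": [0.001,0.005,0.015],"spin": 0},
  {"travel": [0,0.001,0.015],"spin": 0},
  {"travel": [0,0.001,0.01],"spin": 0},
  {"travel": [0,0,0.004],"spin": 0},
])

```text
time_s: 13.78
tcp_pos: [0.529, 0.1289, 0.0977]
eef_rot: [-178.2, 0.4, -102.9]
contact_force: [-0.2, -0.3, 0.6]
gripper_width: 0.0877
```

Call:
send_rows([
  {"travel": [0,0,0],"spin": 0},
])

```text
time_s: 13.87
tcp_pos: [0.5289, 0.1288, 0.0974]
eef_rot: [-178.2, 0.4, -102.9]
contact_force: [-0.8, -0.1, -0.3]
gripper_width: 0.0876
```

Run:
```python
from h import *
rows([.5285,.1285,.096],-103,1)
```

```text
[0.    0.    0.001] 0.11
```

Call:
send_rows([
  {"travel": [0,0,0],"spin": 0},
  {"travel": [0,0,0],"spin": 0},
  {"travel": [0,0,0],"spin": 0},
  {"travel": [0,0,0],"spin": 0},
  {"travel": [0,0,0],"spin": 0},
], gripper=-1, squeeze=30)

```text
time_s: 14.28
tcp_pos: [0.5313, 0.1299, 0.1011]
eef_rot: [-178.0, 0.6, -102.9]
contact_force: [-0.6, -0.3, 0.6]
gripper_width: 0.0598
```

Call:
send_rows([
  {"travel": [0,0,0],"spin": 0},
  {"travel": [0,0,0],"spin": 0},
  {"travel": [0,0,0],"spin": 0},
  {"travel": [0,0,0],"spin": 0},
  {"travel": [0,0,0],"spin": 0},
])

```text
time_s: 14.7
tcp_pos: [0.5317, 0.1302, 0.1021]
eef_rot: [-177.9, 0.7, -102.9]
contact_force: [-3.6, 1.3, 1.2]
gripper_width: 0.0264
```

Call:
send_rows([
  {"travel": [0.004,0,0],"spin": 0},
  {"travel": [0.006,0,0],"spin": 0},
  {"travel": [0.006,0,0],"spin": 0},
  {"travel": [0.005,0,0],"spin": 0},
  {"travel": [0.005,0,0],"spin": 0},
])

```text
time_s: 15.12
tcp_pos: [0.5248, 0.1059, 0.102]
eef_rot: [-178.0, 0.8, -102.8]
contact_force: [-0.6, 3.5, 1.5]
gripper_width: 0.0239
```

Call:
send_rows([
  {"travel": [0.004,0,0],"spin": 0},
  {"travel": [0.004,0,0],"spin": 0},
  {"travel": [0.004,0,0],"spin": 0},
  {"travel": [0.004,0,0],"spin": 0},
  {"travel": [0.004,0,0],"spin": 0},
])

```text
time_s: 15.53
tcp_pos: [0.5198, 0.0843, 0.1019]
eef_rot: [-178.0, 0.8, -102.9]
contact_force: [-1.1, 3.8, 2.9]
gripper_width: 0.024
```

Call:
send_rows([
  {"travel": [0.003,0,0],"spin": 0},
  {"travel": [0.003,0,0],"spin": 0},
  {"travel": [0.003,0,0],"spin": 0},
])

```text
time_s: 15.78
tcp_pos: [0.5177, 0.0752, 0.102]
eef_rot: [-178.0, 0.9, -102.9]
contact_force: [-3.2, 12.9, 1.8]
gripper_width: 0.0235
```

Call:
send_rows([
  {"travel": [0.003,0,0],"spin": 0},
  {"travel": [0.003,0,0],"spin": 0},
])

```text
time_s: 15.95
tcp_pos: [0.5167, 0.0712, 0.102]
eef_rot: [-178.0, 1.1, -102.9]
contact_force: [-2.7, 11.8, 2.4]
gripper_width: 0.0237
```

Call:
send_rows([
  {"travel": [0.003,0,0],"spin": 0},
  {"travel": [0.002,0,0],"spin": 0},
])

```text
time_s: 16.12
tcp_pos: [0.5168, 0.0709, 0.102]
eef_rot: [-177.8, 1.6, -102.9]
contact_force: [-2.7, 16.4, 0.5]
gripper_width: 0.0236
```

Call:
send_rows([
  {"travel": [0.002,0,0],"spin": 0},
  {"travel": [0.002,0,0],"spin": 0},
])

```text
time_s: 16.28
tcp_pos: [0.5168, 0.0711, 0.102]
eef_rot: [-177.8, 2.0, -102.8]
contact_force: [-2.6, 15.8, 1.4]
gripper_width: 0.0238
```

Run:
```python
from h import *
s=r.get_state();print(s["time_s"],s["tcp_pos"],s["contact_force"])
for c in('side','wrist'):
    p,d,cal=snap(c,c+'7')
    for t in("bottle_center","bottle_cap","jaw_post"): w(c,t,cal=cal,n=1)
    P=cloud(d,cal)
    Q=P[(abs(P[...,2]-.162)<.006)&(np.hypot(P[...,0]-.4975,P[...,1]+.002)<.03)]
    if len(Q)>10: print(c,'cap',len(Q),Q.mean(0),(Q.min(0)+Q.max(0))/2)
print(r.get_state()["contact_force"])
cv2.imwrite('pics/b7.png',np.hstack([cv2.resize(cv2.imread('pics/side7.png')[160:360,170:370],(300,300)),cv2.imread('pics/wrist7.png')[:300,60:560]]))
```

```text
16.2833 [0.51684301 0.07107206 0.10202309] [-2.6119098  15.79069388  1.36630218]
side pinpoint bottle_center 0.95 [ 0.5009 -0.0023  0.084 ]
side pinpoint bottle_cap 0.78 [ 0.5033 -0.0044  0.1392]
side pinpoint jaw_post 0.65 [0.516  0.0712 0.1156]
side cap 157 [ 0.49875546 -0.00797374  0.1598235 ] [ 0.49872463 -0.00554994  0.15927584]
wrist pinpoint bottle_cap 0.88 [ 0.5051 -0.002   0.1453]
wrist pinpoint jaw_post 0.77 [0.5181 0.0667 0.1185]
wrist cap 15537 [ 0.49980193 -0.00387447  0.1627128 ] [ 0.50021368 -0.00316385  0.1617459 ]
[-2.38323323 15.94476299  0.67333521]
```

View pics/b7.png

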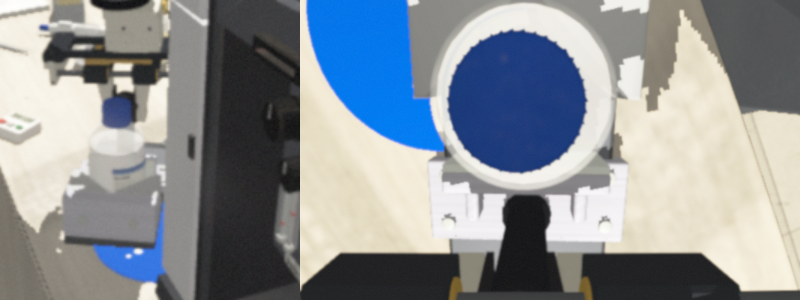

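The bottle is in the V: the cap measures (0.499, -0.004), the seat is at about (0.4975, -0.002), and the jaw is right behind it. The jaw stalled under about 16 N of push. I'll give one slightly firmer push, then release.

Call:
send_rows([
  {"travel": [0.004,0,0],"spin": 0},
  {"travel": [0.003,0,0],"spin": 0},
  {"travel": [0.003,0,0],"spin": 0},
])

```text
time_s: 16.93
tcp_pos: [0.5169, 0.071, 0.1021]
eef_rot: [-177.6, 2.9, -102.6]
contact_force: [-4.0, 19.4, 1.1]
gripper_width: 0.0239
```

Call:
send_rows([
  {"travel": [0,0,0],"spin": 0},
  {"travel": [0,0,0],"spin": 0},
  {"travel": [0,0,0],"spin": 0},
  {"travel": [0,0,0],"spin": 0},
  {"travel": [0,0,0],"spin": 0},
], gripper=1)

```text
time_s: 17.35
tcp_pos: [0.5165, 0.0699, 0.1015]
eef_rot: [-177.6, 2.8, -102.5]
contact_force: [0.3, -0.8, -0.3]
gripper_width: 0.0517
```

Call:
send_rows([
  {"travel": [0,0,0],"spin": 0},
  {"travel": [0,0,0],"spin": 0},
  {"travel": [0,0,0],"spin": 0},
  {"travel": [0,0,0],"spin": 0},
  {"travel": [0,0,0],"spin": 0},
])

```text
time_s: 17.77
tcp_pos: [0.5163, 0.0683, 0.1012]
eef_rot: [-177.6, 2.7, -102.6]
contact_force: [0.0, -0.0, -0.2]
gripper_width: 0.0842
```

Call:
send_rows([
  {"travel": [-0.003,0,-0.015],"spin": 0},
  {"travel": [-0.005,0,-0.03],"spin": 0},
  {"travel": [-0.005,0,-0.03],"spin": 0},
  {"travel": [-0.01,0,-0.03],"spin": 0},
  {"travel": [-0.03,0,-0.02],"spin": 0},
])

```text
time_s: 18.18
tcp_pos: [0.5168, 0.1116, 0.227]
eef_rot: [-178.3, 2.2, -102.9]
contact_force: [1.4, 0.4, -0.3]
gripper_width: 0.0874
```

Call:
send_rows([
  {"travel": [-0.035,0,0],"spin": 0},
  {"travel": [-0.035,0,0],"spin": 0},
  {"travel": [-0.03,0,0],"spin": 0},
  {"travel": [-0.02,0,0],"spin": 0},
  {"travel": [0,0,0],"spin": 0},
])

```text
time_s: 18.6
tcp_pos: [0.548, 0.2378, 0.2414]
eef_rot: [-177.6, 2.8, -102.9]
contact_force: [-0.3, -0.1, 0.4]
gripper_width: 0.0878
```

Run:
```python
from h import *
s=r.get_state();print(s["time_s"],s["tcp_pos"],s["contact_force"])
for c in('side','top','wrist'):
    p,d,cal=snap(c,c+'8')
    for t in("bottle_center","bottle_cap","jaw_post","jaw_face","seat","yellow_jar","beaker","timer","tape"): w(c,t,cal=cal,n=1)
    P=cloud(d,cal)
    for nm,z,c0 in(('cap',.162,(.4985,-.003)),('post',.139,(.515,.071))):
        Q=P[(abs(P[...,2]-z)<.006)&(np.hypot(P[...,0]-c0[0],P[...,1]-c0[1])<.03)]
        if len(Q)>10: print(c,nm,len(Q),Q.mean(0),(Q.min(0)+Q.max(0))/2)
a=cv2.imread('pics/side8.png')[160:360,170:370];b=cv2.imread('pics/top8.png')[140:300,280:440]
cv2.imwrite('pics/b8.png',np.hstack([cv2.resize(a,(400,400)),cv2.resize(b,(400,400))]))
```

```text
18.6 [0.54797788 0.23780651 0.24135777] [-0.26512832 -0.06743755  0.38577206]
side pinpoint bottle_center 0.93 [ 0.5025 -0.003   0.0835]
side pinpoint bottle_cap 0.9 [ 0.5047 -0.0033  0.1426]
side pinpoint jaw_post 0.83 [0.5156 0.0672 0.1126]
side pinpoint yellow_jar 0.82 [ 0.5974  0.511  -0.0045]
side pinpoint beaker 0.9 [ 0.4806  0.5129 -0.004 ]
side pinpoint timer 0.76 [ 0.3587  0.2431 -0.0047]
side cap 161 [ 0.49869452 -0.00824116  0.15982955] [ 0.49883726 -0.00612508  0.1591573 ]
side post 52 [0.5164143  0.06725031 0.13653151] [0.51651814 0.06906272 0.13616554]
top pinpoint bottle_center 0.86 [ 0.4978 -0.0051  0.0899]
top pinpoint bottle_cap 0.77 [ 0.5001 -0.0053  0.1457]
top pinpoint jaw_post 0.88 [0.51   0.0657 0.1199]
top pinpoint jaw_face 0.96 [0.5049 0.0326 0.04  ]
top pinpoint seat 0.58 [ 0.5018 -0.0064  0.0926]
top pinpoint yellow_jar 0.67 [ 0.596   0.5109 -0.0018]
top pinpoint beaker 0.94 [0.475  0.5146 0.0008]
top pinpoint timer 0.85 [0.3547 0.2394 0.0027]
top pinpoint tape 0.87 [ 0.7465  0.0501 -0.002 ]
top cap 199 [ 0.49580448 -0.00120461  0.16288845] [ 0.49553816 -0.0022771   0.16210287]
top post 88 [0.51297214 0.0695522  0.13926579] [0.5131587  0.06933399 0.13952379]
wrist pinpoint jaw_post 0.3 [ 0.7542  0.0487 -0.0021]
wrist pinpoint yellow_jar 0.5 [0.5981 0.5077 0.0038]
wrist pinpoint beaker 0.91 [ 0.4811  0.5142 -0.0019]
wrist pinpoint timer 0.93 [ 0.3561  0.2427 -0.0025]
wrist pinpoint tape 0.95 [ 7.536e-01  4.640e-02 -7.000e-04]
```

View pics/b8.png

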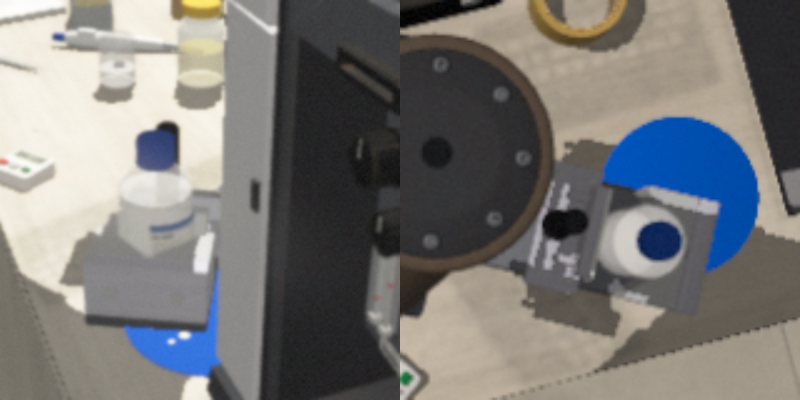

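The bottle stands in the V with the jaw against its back. The post-to-bottle distance is 73-77 mm (75 expected at contact), and the other things on the worktop are unmoved. I'm handing in.

```bash
python3 -c "
from h import *
print(r.close_job(), r.get_state()['time_s'])"
```

```text
the job is handed in; nothing more can be done
the job is handed in; nothing more can be done
```

The bottle is standing upright in the V with the jaw against its back, and I've handed the job in at about 19 s. I lifted the bottle by its cap, carried it over the post and stood it on the deck. I then gripped the post and pushed the jaw until it stalled, with about 20 N on the last push, before letting go and backing off.

**Final checks:**
- **Seating:** the bottle axis is at about (0.497, -0.004), within a few mm of my seat estimate of (0.4975, -0.002). It is on the fixture's centre line to about 1 mm.
- **Jaw contact:** the post-to-bottle distance read 73 mm from the top camera and 77 mm from the side. The mean of 75 mm matches what contact should give.
- **Surroundings:** the jar, beaker and timer read within about 5 mm of where they started. The tape did too from the top camera, though the wrist camera, with no starting reading, put it about 10 mm off.
- **Release:** the force on the tool was about zero after I let go.

**What didn't agree or go cleanly:**
- The bottle was set down about 7–9 mm off the centre line; the V centred it.
- The cameras differ by 2–4 mm on cap and post positions, so contact with both V faces rests on the jaw stalling and on those positions. I didn't see it directly.

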